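# Tighten the outlet valve cap of a preparative pump with a ring spanner

## Task

The hexagonal outlet valve cap on top of the pump head is only screwed in by hand: take the big ring spanner from the mat and tighten the cap with it (clockwise from above) until it comes up solid, and pull it up firm without forcing it. The bay's walls leave room only for a short swing, so lift the spanner off and reseat it for each stroke, and do not knock the housing hard. Finally lay the spanner gently back on the mat, flat, and leave the small wrench, the bottle and the beaker where they are.

Things in the scene. Friction and masses are not known exactly. Their poses are not given: they have to be found in the camera images.
- pump: Bench solvent pump, fixed: a light grey-beige box 360 deep (x), 280 wide (y), 150 high; origin under its centre, front towards the robot (-x). Bay in its front left corner, open to front and top: side faces 55 to either side of the cap's axis, ending 40 in front of it, rear wall 70 behind. A seated spanner's handle can swing 45 degrees either side of straight out (-x) before it meets a wall.
- cap_seat (a point): Point on the cap's axis where the underside of the spanner's ring comes to rest: upper face of the cap's round skirt (48 wide), 90 above the bench; fixed to the head, axes as the pump's.
- head: Steel pump head fixed in the bay, a 68 mm block, top 85 above the bench; origin on the bench under the cap's axis, axes as the pump's. It carries the valve cap: a 48 wide skirt, then a steel hexagon 36 across flats, 14 high (90 to 104 above the bench), chamfered at the top, with a small black plug (14 wide, 4 high) on it.
- cap (a joint): Turn of the cap (rad), growing clockwise seen from above; starts at 0.04 to 0.5, runs up solid at 2.09; stays where left. Needs a steady 0.3 N m (3 N at mid-handle). Firm is about 0.9 N m (9 N at mid-handle); over 2 N m is forcing it. The big ring fits when the spanner's yaw relative to the pump is 30 degrees minus this angle, plus any multiple of 60 (play 4 degrees either way).
- spanner: The big steel ring spanner: double-ended, deep-offset, 245 long, about 0.3 kg. Origin midway between the ring centres, level with the undersides of the rings; x points along the handle to the bigger ring, z up. Both rings hang below the handle, so it lies level with its handle raised. Handle 130 long, 16 wide (y), 11 thick (z), its middle 36 above the rings' undersides.
- spanner_ring (a point): Centre of the underside of the spanner's bigger ring, 100 from the spanner's origin along x; axes as the spanner's. Ring 52.5 outside, 14 high, hexagonal hole 37.5 across flats, two flats square to x. The other ring (100 the other way, hole 25.5, 37 outside) is too small for the cap.
- spanner_grip (a point): Middle of the spanner's handle, 36 above the spanner's origin; axes as the spanner's.
- mat: Dark rubber mat, fixed, 300 (x) by 200 (y) by 3 thick; origin at the centre of its underside on the bench. The spanner and the small wrench lie side by side on it, roughly along its x, in either order.
- small_wrench: Small flat wrench, an open jaw at one end and a small ring at the other, 150 long, lying on the mat; not needed. Origin under its middle.
- solvent_bottle: Amber glass bottle with a black cap, 86 wide, 200 high, standing on the bench; not needed. Origin at the centre of its underside.
- beaker: Glass beaker, 64 wide, 85 high, standing on the bench; not needed. Origin at the centre of its underside.
There are look-alikes about, which are no part of the job. There is more than one size of the spanner; the job needs the largest.

How it is judged (in metres and radians):
On the way, in this order (a step that is already met when the one before it is completed fails the run):
1. the spanner's bigger ring is seated down over the cap's hexagon (horizontal distance between spanner_ring and cap_seat below 0.005 m and z of spanner_ring in the frame of cap_seat below 0.004 m and angle between spanner's own z axis and vertical below 0.2 rad), for 0.1 s.
2. with the spanner seated, the cap is up solid (within 0.05 rad) and pulled firm (over 50 N between spanner and cap, about 0.5 N m) (all of step 1 and value of joint cap above 2.04 rad and contact force between spanner and head above 50 N), for 0.1 s.
At the end, for the whole second after the job is handed in: The cap is screwed in solid (within 0.05 rad of its stop) and the spanner lies flat on the mat, its handle's middle within the mat's outline, at rest and released (value of joint cap above 2.04 rad and x of spanner_grip in the frame of mat between -0.15 and 0.15 m and y of spanner_grip in the frame of mat between -0.1 and 0.1 m and height (world z) of spanner below 0.01 m and angle between spanner's own z axis and vertical below 0.12 rad and linear speed of spanner below 0.02 m/s); the robot touches nothing.
It fails at once if the cap is forced: over 200 N between spanner and cap, about 2 N m (contact force between spanner and head above 200 N).
It fails at once if spanner, gripper or arm knocks the pump's housing with over 15 N (contact force between any of spanner, the fingers, the arm and pump above 15 N).
It fails at once if the cap is turned with the fingers instead of the spanner (over 2 N) (contact force between the fingers and head above 2 N).
It fails at once if the spanner is dropped: it moves at over 0.6 m/s less than 30 mm above the bench (linear speed of spanner above 0.6 m/s and height (world z) of spanner below 0.03 m).
It fails at once if the small wrench, bottle or beaker is moved by over 20 mm, or the bottle or beaker tipped by over 0.3 rad (distance of any of small_wrench, solvent_bottle, beaker from where it was at the start of the episode above 0.02 m or angle between any of solvent_bottle, beaker's own z axis and vertical above 0.3 rad).
It also fails if it takes over 66 s, if anything falls off the work surface, if the arm or the gripper's body presses on something with over 40 N, if the wrist force passes 120 N, or if a joint passes its speed limit or range.

## Robot

A 6-joint arm with a two-finger parallel gripper is mounted at the origin on the work surface. World frame = base frame: x ahead of the robot, y to its left, z up, the work surface at z = 0. Lengths are in m, angles in degrees, forces in N, time in s.
With the tool pointing down it reaches from about 0.3 to 0.75 m from the base axis. Payload 8.5 kg.
Tool frame: the origin (TCP) lies between the finger pads; the fingertips stand 25 mm ahead of it and the grasp point (between the pads) lies 6 mm ahead of it; x points along the fingers, y is the direction in which the jaws open and shut, and the axes are right-handed (so a half turn about x gives the same grasp; the last joint's range is limited). The gripper opens to 85 mm and grips with 20 to 120 N. Pads are 22 mm wide; open, the fingers measure 114 mm over their backs; the gripper's body (76 mm by 85 mm) begins 54 mm behind the grasp point. The pads swing forward as they close: fully open they stand 13 mm farther back than shut.
Start: joints at [59.914, 21.807, 74.336, -0, 83.858, -12.336], TCP at [0.168, 0.524, 0.256] pointing down, gripper open.
Joint ranges: [-178.18, 178.18], [-50.72, 133.34], [12.68, 142.11], [-81.47, 261.47], [9.98, 163.14], [-165.26, 165.26]. Speed limits (degrees/s): [136.94, 136.94, 180, 180, 180, 180].

## Interface

Orientations are given as a 3x3 rotation matrix whose columns are the frame's x, y, z axes.
In Python, from rig import sensors, get_image, workorder gives the robot as it stands.
- The arm moves only by the tool arm_command, never from a script. Its argument "plan" is a list that holds one entry, the list of rows, each a list of 6 numbers: the shift along the tool's x, y, z in units of 25 mm (1.0 is 25 mm), then the turn, a rotation vector about the tool's x, y, z in units of 6 degrees (1.0 is 6 degrees). In form: [[[dx, dy, dz, ax, ay, az], ...]]. A call has 1 to 10 rows; each row is the pose to reach, as a shift and turn from the pose commanded when the call began, along the tool's axes at that moment; what a row does not reach only later rows make up. A row lasts 1/10 s, in which the tool goes at most 50 mm and 8.59 degrees, less where a joint would pass 70% of its speed; a pose out of reach is approached as far as the arm can. A call with a gripper value outside its range is refused whole. "jaw" is the closure, from 0 (fully open) to 1 (shut), set as the call begins (left out, the last holds). The fingers move at their own pace and stop on an object; "newtons" is the grip in N (left out, the last holds). Time passes only in rows, so rows that repeat a pose let the fingers close. It gives the time, the measured TCP pose, the force and the opening at its end, in the units of the state.
- sensors.observe(): the state, without advancing time (a new reading comes with each control period).
- get_image(name): name is "scene" or "top" or "wrist"; returns a dict with "img" (480x640x3 uint8, red, green, blue), "fx", "fy", "cx", "cy" (pixels), "T" (4x4, takes a point from camera to world coordinates). Camera axes: x right, y up, looking along -z (the intrinsics and any distortion apply to the point x, -y, -z); pixel columns grow to the right and rows downward; lengths in m; the calibration is good to about 2 mm. A picture is of the moment at which its call begins. There is no depth.
- workorder.close_job(): hands the job in, once; it reports no verdict.
The state is a dict: "time_s": time; "q": joint angles; "qvel": joint speeds; "joint_efforts": joint torques, N m; "position": TCP position; "tool_rot": TCP orientation; "ft_force": force on the tool from outside, world axes, zero at the start; "wrist_torque": the same for the moment, N m; "grip_width": finger opening in m.
Only numpy, scipy, OpenCV 4.12 (cv2) and the standard library are available. Lean on these libraries where they do the work, as an engineer would, in place of code of your own. Each camera call takes 0.05 s, during which the arm holds its last target. There are 200 camera calls.

## Working session

There is one attempt and no reset: what is moved stays moved. The work goes in short steps, Python scripts to look and compute and a tool call to move; the robot and the scene stay as the last step left them, time stands still between calls to the robot, and variables do not carry over. Pictures are saved under pics/ and viewed, about 8 in all and at most 12, crops included, and the job is handed in when it is done.

Besides the shell and the picture viewer there is one more tool, called by a JSON object that holds its "fn" and its "kwargs", one argument or row to a line. arm_command: Moves the arm, as the interface text tells. Its arguments: {"type":"object","properties":{"plan":{"type":"array","items":{"type":"array","items":{"type":"array","items":{"type":"number"}}}},"jaw":{"type":"number"},"newtons":{"type":"number"}},"required":["plan"]}

```bash
mkdir -p pics; ls; cat > h.py <<'E'
import numpy as np, cv2
from rig import sensors, get_image, workorder
def snap(n,f):
    d=get_image(n); cv2.imwrite('pics/'+f,d['img'][:,:,::-1]); np.savez('pics/'+f[:-4]+'.npz',**d); return d
def ray(d,u,v,z):
    T=np.array(d['T']); r=T[:3,:3]@np.array([(u-d['cx'])/d['fx'],-(v-d['cy'])/d['fy'],-1.]); o=T[:3,3]
    return o+r*(z-o[2])/r[2]
def proj(d,p):
    T=np.array(d['T']); c=T[:3,:3].T@(np.array(p)-T[:3,3]); return d['cx']-d['fx']*c[0]/c[2], d['cy']+d['fy']*c[1]/c[2]
def cmd(p,R=None):
    "shift (units) and turn (units) to world position p, rot R from current measured"
    s=sensors.observe(); R0=np.array(s['tool_rot']); t=R0.T@(np.array(p)-s['position'])/.025
    a=np.zeros(3) if R is None else cv2.Rodrigues(R0.T@R)[0].ravel()*180/np.pi/6
    return np.round(t,3),np.round(a,3)
E
python3 - <<'E'
from h import *
for n in('top','scene'):
    d=snap(n,n+'.png'); print({k:(d[k] if k!='T' else np.round(d[k],3)) for k in d if k!='img'})
print(sensors.observe())
E
```

```text
pics
{'fx': 502.33307754295447, 'fy': 502.33307754295447, 'cx': 322.0000228198352, 'cy': 246.45845266841474, 'T': array([[ 0.008,  0.987, -0.161,  0.37 ],
       [-1.   ,  0.007, -0.01 ,  0.074],
       [-0.009,  0.161,  0.987,  1.216],
       [ 0.   ,  0.   ,  0.   ,  1.   ]])}
{'fx': 534.3759918372591, 'fy': 534.3759918372591, 'cx': 325.9631911740672, 'cy': 238.70728814206808, 'T': array([[-0.757, -0.535,  0.375,  1.125],
       [ 0.653, -0.615,  0.441,  0.799],
       [-0.005,  0.579,  0.815,  1.399],
       [ 0.   ,  0.   ,  0.   ,  1.   ]])}
{'time_s': 0.1, 'q': array([ 5.99125360e+01,  2.18367598e+01,  7.43794981e+01,  1.05223585e-03,
        8.38596909e+01, -1.23359406e+01]), 'qvel': array([ 0.14839212, -0.1389145 , -0.11665754, -0.01440906, -0.02376793,
        0.02148832]), 'joint_efforts': array([ 5.16352389e-03, -4.49218619e+01, -2.31658727e+01, -3.72694899e-05,
        3.60727754e-03,  1.89373321e-05]), 'position': array([0.16756672, 0.52360262, 0.25578235]), 'tool_rot': array([[-6.80329313e-04,  3.04891064e-01,  9.52386989e-01],
       [-1.13779873e-03,  9.52386357e-01, -3.04891674e-01],
       [-9.99999121e-01, -1.29105145e-03, -3.01031692e-04]]), 'ft_force': array([ 0.88142831, -0.22947846,  0.04894986]), 'wrist_torque': array([ 0.05156957, -0.0109121 ,  0.0046043 ]), 'grip_width': 0.08562976360405151}
```

View pics/top.png

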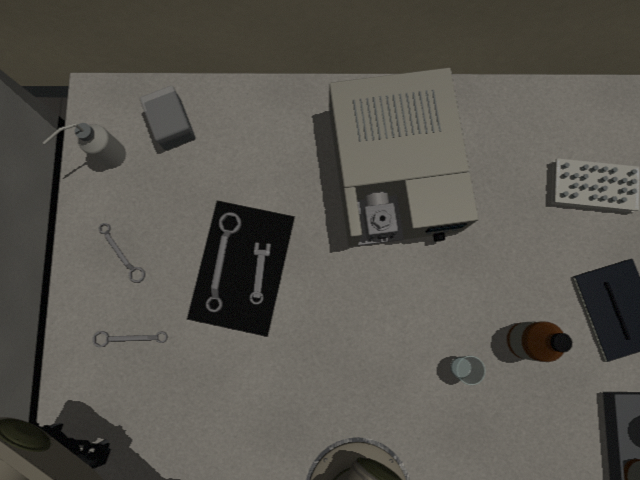

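View pics/scene.png

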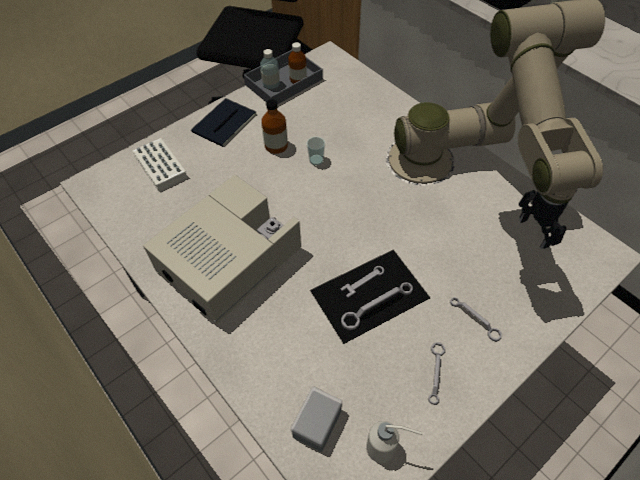

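The top view shows the big double-ring spanner on the mat, with its big ring at (230,222) and small ring at (213,304). The pump's cap is at (380,218). Possible look-alikes are the small wrench (260,272), the loose spanner at (121,252) and the loose spanner at (131,338). I choose the one on the mat with two rings, since it is the longest. Next I measure it and check a close crop.

```bash
python3 - <<'E'
from h import *
d=dict(np.load('pics/top.npz')); s=dict(np.load('pics/scene.npz'));im=d['img']
g=cv2.cvtColor(im,cv2.COLOR_RGB2GRAY)
# mat
m=((g<45)&(np.indices(g.shape)[1]>150)&(np.indices(g.shape)[1]<310)&(np.indices(g.shape)[0]>190)&(np.indices(g.shape)[0]<345)).astype(np.uint8)
m=cv2.morphologyEx(m,cv2.MORPH_OPEN,np.ones((3,3)))
c=max(cv2.findContours(m,0,2)[0],key=cv2.contourArea); r=cv2.minAreaRect(c); b=cv2.boxPoints(r)
P=np.array([ray(d,u,v,.003) for u,v in b]); print('mat',P.round(3),P.mean(0),np.linalg.norm(np.diff(P,axis=0),axis=1))
# bright in mat
hull=np.zeros_like(m); cv2.fillConvexPoly(hull,cv2.convexHull(c),1); hull=cv2.erode(hull,np.ones((3,3)))
w=((g>70)&(hull>0)).astype(np.uint8)
cs,hi=cv2.findContours(w,cv2.RETR_CCOMP,cv2.CHAIN_APPROX_NONE)
for i,q in enumerate(cs):
    A=cv2.contourArea(q)
    if A>8:
        e=cv2.minAreaRect(q);M=cv2.moments(q);u=M['m10']/M['m00'],M['m01']/M['m00']
        print(hi[0][i][3],A,np.round(u,1),np.round(e[1],1),ray(d,*u,.017).round(4))
for n,z,p in[('big',.017,(230,222)),('small',.017,(213,304)),('plug',.108,(380,218)),('o1a',.01,(105,229)),('o1b',.01,(137,275)),('o2a',.01,(101,339)),('o2b',.01,(162,337))]:
    print(n,ray(d,*p,z).round(4))
a=cv2.resize(im[200:325,180:300],None,fx=4.5,fy=4.5,interpolation=2)[:560,:400]
b=cv2.resize(im[170:255,335:425],None,fx=6.5,fy=6.5,interpolation=2)[:560,:400]
if b.shape[0]<560:b=np.pad(b,((0,560-b.shape[0]),(0,0),(0,0)))
cv2.imwrite('pics/c1.png',np.hstack([a,b])[:,:,::-1])
E
```

```text
mat [[0.39  0.408 0.003]
 [0.688 0.354 0.003]
 [0.643 0.154 0.003]
 [0.349 0.215 0.003]] [0.51737029 0.28281236 0.003     ] [0.30284026 0.20462932 0.30044048]
-1 16.0 [256.5 300.9] [ 5.4 12.2] [0.4331 0.2401 0.017 ]
-1 154.0 [213.6 304. ] [14.1 14.1] [0.4252 0.342  0.017 ]
1 114.0 [213.3 303.7] [11.3 12.7] [0.4257 0.3427 0.017 ]
-1 363.0 [259.3 269.3] [15.2 54.5] [0.5088 0.2356 0.017 ]
-1 572.5 [224.8 240.4] [20.1 77.9] [0.5788 0.3213 0.017 ]
4 224.0 [229.3 222.4] [16.3 17.7] [0.6234 0.3121 0.017 ]
big [0.6244 0.3104 0.017 ]
small [0.4251 0.3434 0.017 ]
plug [ 0.6165 -0.0457  0.108 ]
o1a [0.6065 0.6185 0.01  ]
o1b [0.4937 0.532  0.01  ]
o2a [0.3409 0.6073 0.01  ]
o2b [0.3468 0.4627 0.01  ]
```

View pics/c1.png

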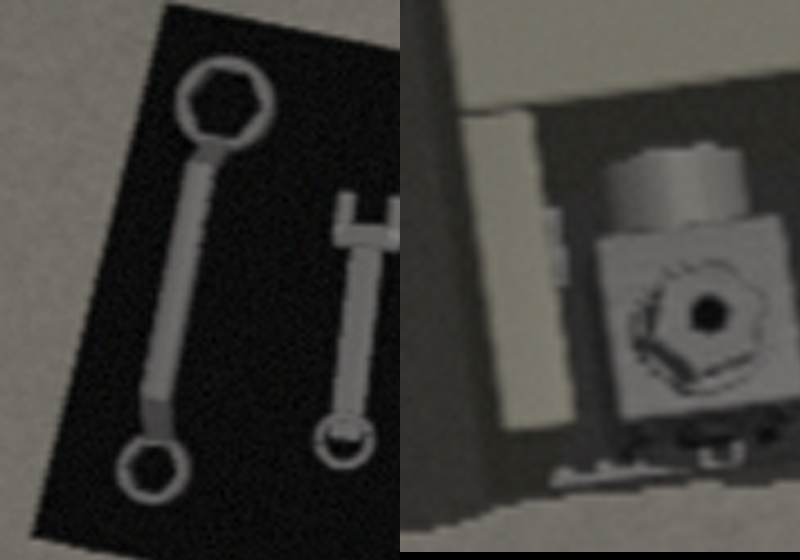

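The crop confirms the big spanner: its ring centres are 200 mm apart, and the bigger ring is at the +x end. The cap hexagon with its black plug is at about (0.617, −0.046).

```bash
cat >> h.py <<'E'
def Rt(yaw):
    c,s=np.cos(np.radians(yaw)),np.sin(np.radians(yaw)); return np.array([[0,-s,c],[0,c,s],[-1,0,0.]])
E
python3 - <<'E'
from h import *
d=dict(np.load('pics/top.npz'))
g=cv2.cvtColor(d['img'],cv2.COLOR_RGB2GRAY)
L=cv2.createLineSegmentDetector().detect(g[60:260,310:490])[0][:,0]
for l in L:
    l=l+np.array([310,60,310,60]); a,b=ray(d,*l[:2],.15),ray(d,*l[2:],.15); v=b-a
    if np.hypot(*v[:2])>.06: print(l.round(0),a.round(3)[:2],b.round(3)[:2],np.degrees(np.arctan2(v[1],v[0])).round(1))
print(cmd([.5245,.3274,.22],Rt(-8.8)))
E
```

```text
[414. 228. 477. 219.] [ 0.586 -0.115] [ 0.605 -0.251] -82.0
[347. 186. 416. 177.] [0.678 0.03 ] [ 0.699 -0.121] -81.9
[361. 233. 358. 202.] [0.573 0.   ] [0.643 0.006] 4.5
[405. 180. 412. 227.] [ 0.694 -0.096] [ 0.589 -0.111] -172.1
[330.  85. 350. 234.] [0.916 0.07 ] [0.571 0.023] -172.3
[328. 109. 328.  84.] [0.856 0.072] [0.916 0.074] 2.1
[362. 245. 330. 253.] [ 0.548 -0.001] [0.531 0.066] 104.3
[329. 251. 312. 117.] [0.535 0.068] [0.839 0.11 ] 7.8
[404.  73. 311.  73.] [ 0.944 -0.1  ] [0.944 0.113] 90.1
[448.  67. 402.  73.] [ 0.959 -0.2  ] [ 0.945 -0.095] 97.9
[468. 172. 407. 180.] [ 0.711 -0.236] [ 0.692 -0.101] 97.9
[488.  74. 452.  73.] [ 0.943 -0.29 ] [ 0.945 -0.208] 89.2
[417. 176. 468. 170.] [ 0.701 -0.123] [ 0.717 -0.236] -81.9
[438. 131. 431.  91.] [ 0.807 -0.172] [ 0.902 -0.159] 7.8
[434.  91. 440. 129.] [ 0.902 -0.165] [ 0.81  -0.178] -172.4
[425. 132. 418.  94.] [ 0.804 -0.142] [ 0.893 -0.13 ] 8.1
[394.  94. 400. 135.] [ 0.893 -0.076] [ 0.797 -0.089] -172.2
[405. 134. 398.  94.] [ 0.798 -0.098] [ 0.893 -0.085] 7.7
[414.  92. 420. 132.] [ 0.899 -0.12 ] [ 0.804 -0.133] 
[... 153 characters left out ...]
99 -0.135] [ 0.804 -0.149] -171.7
[407.  93. 414. 133.] [ 0.896 -0.106] [ 0.801 -0.119] -172.3
[374.  98. 380. 137.] [ 0.884 -0.031] [ 0.792 -0.044] -172.1
[361.  99. 367. 140.] [ 0.881 -0.002] [ 0.786 -0.014] -172.7
[401.  94. 407. 134.] [ 0.893 -0.091] [ 0.798 -0.104] -172.1
[368.  98. 374. 138.] [ 0.883 -0.017] [ 0.789 -0.03 ] -172.1
[354. 101. 361. 139.] [0.877 0.014] [0.786 0.   ] -171.7
[388.  97. 394. 136.] [ 0.887 -0.062] [ 0.795 -0.075] -171.9
[409. 119. 405.  94.] [ 0.833 -0.108] [ 0.893 -0.1  ] 8.3
[385. 137. 378.  97.] [ 0.792 -0.053] [ 0.887 -0.04 ] 7.7
[381.  97. 387. 137.] [ 0.887 -0.047] [ 0.792 -0.06 ] -172.1
(array([ 1.431, -3.12 , 15.991]), array([-1.492, -0.004,  0.012]))
```

{"fn": "arm_command", "kwargs": {
  "plan": [
    [[1.43, -3.12, 15.99, -1.49, 0, 0], [1.43, -3.12, 15.99, -1.49, 0, 0], [1.43, -3.12, 15.99, -1.49, 0, 0], [1.43, -3.12, 15.99, -1.49, 0, 0], [1.43, -3.12, 15.99, -1.49, 0, 0], [1.43, -3.12, 15.99, -1.49, 0, 0], [1.43, -3.12, 15.99, -1.49, 0, 0], [1.43, -3.12, 15.99, -1.49, 0, 0], [1.43, -3.12, 15.99, -1.49, 0, 0], [1.43, -3.12, 15.99, -1.49, 0, 0]]
  ]
}}

```text
time_s: 1.1
position: [0.5257, 0.3265, 0.2195]
tool_rot: [[-0.002, 0.156, 0.988], [-0.001, 0.988, -0.156], [-1.0, -0.001, -0.002]]
ft_force: [-0.7, 0.5, 0.5]
grip_width: 0.0852
```

```bash
python3 - <<'E'
from h import *
d=snap('wrist','w1.png'); print({k:(d[k] if k!='T' else np.round(d[k],3)) for k in d if k!='img'})
s=sensors.observe();print(s['time_s'],s['position'],s['tool_rot'],s['q'])
for p in[(.6234,.3121,.017),(.4257,.3427,.017),(.5245,.3274,.044)]: print(proj(d,p))
E
```

```text
{'fx': 346.48320316647994, 'fy': 346.48320316647994, 'cx': 320.7101719398098, 'cy': 235.36122726539554, 'T': array([[ 0.155, -0.948, -0.277,  0.456],
       [ 0.988,  0.149,  0.044,  0.337],
       [-0.001, -0.281,  0.96 ,  0.338],
       [ 0.   ,  0.   ,  0.   ,  1.   ]])}
1.15 [0.52430347 0.32759226 0.22001647] [[-1.45520219e-03  1.54019266e-01  9.88066773e-01]
 [-1.33545856e-04  9.88067780e-01 -1.54019620e-01]
 [-9.99998932e-01 -3.56081911e-04 -1.41726977e-03]] [ 2.10328259e+01  3.02103343e+01  6.62365184e+01  2.29237538e-02
  8.36337160e+01 -6.01097957e+01]
(np.float64(321.96843328162157), np.float64(306.4969635431757))
(np.float64(321.70764419521873), np.float64(97.50623091472312))
(np.float64(321.9206710168869), np.float64(217.5221485750712))
```

View pics/w1.png

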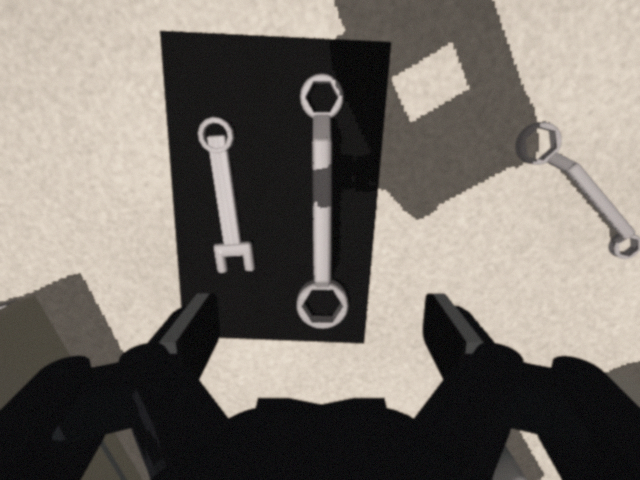

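The wrist view shows the spanner's rings at (322,304) and (321,97), within 3 px of prediction. The small wrench is clear of it, about 90 px to the left. Next I look at the cap from the same relative pose, so that camera bias cancels.

```bash
python3 - <<'E'
from h import *
print(cmd([.5185,-.061,.307],Rt(7.9)))
E
```

```text
(array([ -3.477, -15.395,   2.16 ]), array([-2.793e+00, -1.400e-02,  1.000e-03]))
```

{"fn": "arm_command", "kwargs": {
  "plan": [
    [[-3.48, -15.4, 2.16, -2.8, 0, 0], [-3.48, -15.4, 2.16, -2.8, 0, 0], [-3.48, -15.4, 2.16, -2.8, 0, 0], [-3.48, -15.4, 2.16, -2.8, 0, 0], [-3.48, -15.4, 2.16, -2.8, 0, 0], [-3.48, -15.4, 2.16, -2.8, 0, 0], [-3.48, -15.4, 2.16, -2.8, 0, 0], [-3.48, -15.4, 2.16, -2.8, 0, 0], [-3.48, -15.4, 2.16, -2.8, 0, 0], [-3.48, -15.4, 2.16, -2.8, 0, 0]]
  ]
}}

```text
time_s: 2.15
position: [0.5184, -0.0602, 0.3079]
tool_rot: [[0.0, -0.139, 0.99], [0.0, 0.99, 0.139], [-1.0, 0.0, 0.001]]
ft_force: [-0.2, 1.4, -0.1]
grip_width: 0.0855
```

```bash
python3 - <<'E'
from h import *
d=snap('wrist','w2.png'); s=sensors.observe();print(s['time_s'],s['position'],np.round(s['tool_rot'],4),s['q'])
u,v=map(int,proj(d,(.6175,-.047,.104))); print(u,v)
c=d['img'][v-60:v+60,u-60:u+60]; cv2.imwrite('pics/c2.png',cv2.resize(c,(600,600),interpolation=2)[:,:,::-1])
E
```

```text
2.2 [ 0.51845611 -0.05935268  0.30768548] [[-0.000e+00 -1.404e-01  9.901e-01]
 [ 6.000e-04  9.901e-01  1.404e-01]
 [-1.000e+00  6.000e-04  1.000e-04]] [-1.95571682e+01  1.70810244e+01  7.29717809e+01  3.03726767e-02
  8.99596380e+01 -1.17627961e+02]
320 306
```

View pics/c2.png

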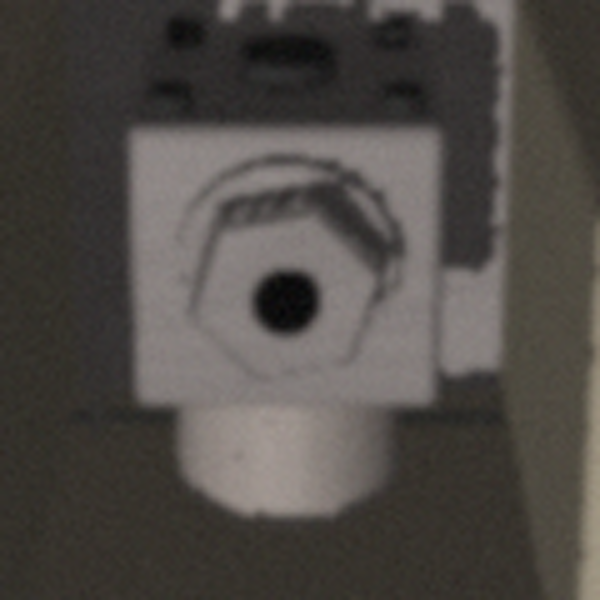

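The crop shows the hexagon's top face, with the black plug centred at about crop (287,301) and hexagon vertices at about (220,215), (330,203), (382,265), (352,360), (262,380) and (195,310).

```bash
python3 - <<'E'
from h import *
d=dict(np.load('pics/w2.npz')); g=cv2.cvtColor(d['img'],cv2.COLOR_RGB2GRAY).astype(float)
v0,u0=306,320
# plug: midpoint-threshold extents along image column/row
sub=cv2.resize(g[v0-20:v0+20,u0-20:u0+20],None,fx=8,fy=8,interpolation=cv2.INTER_CUBIC)
m=(sub<70).astype(np.uint8); n,l,st,ce=cv2.connectedComponentsWithStats(m)
i=max(range(1,n),key=lambda i:st[i,4]*(abs(ce[i]-[140,160]).max()<60)); x,y,w,h,a=st[i]
f=lambda p,o:(p+.5)/8-.5+o
L,R_,T,B=f(x-.5,u0-20),f(x+w-.5,u0-20),f(y-.5,v0-20),f(y+h-.5,v0-20); print('plug px',L,R_,T,B)
uc,vc=(L+R_)/2,(T+B)/2
far=ray(d,uc,B,.108)-.007*np.array([.99,.14,0]); near=ray(d,uc,T,.104)+.007*np.array([.99,.14,0])
print('plug',far.round(4),near.round(4),'diam y',np.linalg.norm(ray(d,L,vc,.106)-ray(d,R_,vc,.106)))
C=(far+near)/2; 
V=np.array([(220,215),(330,203),(382,265),(352,360),(262,380),(195,310)])/5+[260,246]-.4
P=np.array([ray(d,*p,.104) for p in V]); r=P-C; print(np.hypot(r[:,0],r[:,1]).round(4)); print('vertex ang mod60 rel pump',(np.degrees(np.arctan2(r[:,1],r[:,0]))-7.9).round(1)%60, 'ctr',P.mean(0))
e=np.roll(P,-1,0)-P; print('edge dir mod60',((np.degrees(np.arctan2(e[:,1],e[:,0]))-7.9)%60).round(1),np.hypot(e[:,0],e[:,1]).round(4))
# ring
d=dict(np.load('pics/w1.npz')); g=cv2.cvtColor(d['img'],cv2.COLOR_RGB2GRAY).astype(float)
X=np.array([.988,-.154,0])
for c,r in((304,.02625),(97,.0185)):
    col=cv2.resize(g[c-40:c+40,317:327].mean(1).reshape(-1,1),(1,800),interpolation=cv2.INTER_LINEAR).ravel(); k=np.where(col>90)[0]; 
    T,B=(k.min())/10+c-40-.45,(k.max()+1)/10+c-40-.45
    row=g[c-3:c+4,270:370].mean(0); k=np.where(row>90)[0]; L,R_=k.min()+270,k.max()+270
    print(T,B,L,R_,'far',(ray(d,322,B,.017)-r*X).round(4),'near',(ray(d,322,T,.003)+r*X).round(4),'mid',ray(d,(L+R_)/2,c,.017).round(4))
E
```

```text
plug px 310.125 323.25 299.75 312.25
plug [ 0.6154 -0.0509  0.108 ] [ 0.6173 -0.0506  0.104 ] diam y 0.013441220170720206
[0.0228 0.023  0.0211 0.02   0.0198 0.0189]
vertex ang mod60 rel pump [35.7 36.9 50.5 43.8 45.5 38.9] ctr [ 0.61449633 -0.05007993  0.104     ]
edge dir mod60 [36.9 37.9 44.8 44.1 40.3 45.8] [0.0225 0.0175 0.0226 0.0194 0.0213 0.0221]
263.55 343.55 297 369 far [0.6405 0.3095 0.017 ] near [0.6082 0.3145 0.003 ] mid [0.6223 0.3237 0.017 ]
73.64999999999999 136.55 300 342 far [0.4395 0.3408 0.017 ] near [0.4232 0.3434 0.003 ] mid [0.4252 0.3422 0.017 ]
```

```bash
python3 - <<'E'
from h import *
d=dict(np.load('pics/w1.npz')); g=cv2.cvtColor(d['img'],cv2.COLOR_RGB2GRAY).astype(float)
X=np.array([.988,-.154,0])
col=cv2.resize(g[270:334,319:325].mean(1).reshape(-1,1),(1,640)).ravel(); k=np.where(col>90)[0]; print((k/10+270).round(1)[[0,-1]],np.where(np.diff(k)>1)[0],g[320:336,322])
B=(k.max()+1)/10+270-.45
row=cv2.resize(g[301:306,285:360].mean(0).reshape(1,-1),(750,1)).ravel(); k=np.where(row>90)[0]; print(k.min()/10+285,k.max()/10+285)
big=ray(d,322,B,.017)-.02625*X; small=ray(d,322,73.65,.003)+.0185*X
print(big,small,np.linalg.norm((big-small)[:2]),(big+small)/2)
# handle lateral at TCP
for r in(150,180,215,240):
    row=cv2.resize(g[r-2:r+3,300:345].mean(0).reshape(1,-1),(450,1)).ravel(); k=np.where(row>60)[0]; u=(k.min()+k.max()+1)/20+300-.45
    print(r,u,ray(d,u,r,.0445).round(4))
print(cmd([.5245,.3274,.14],Rt(-8.8)))
E
```

```text
[270.  328.6] [201] [ 66.  79. 118. 163. 179. 181. 179. 155. 106.  53.  31.  25.  24.  26.
  25.  25.]
296.7 347.5
[0.62239134 0.31228908 0.017     ] [0.42323963 0.34338236 0.003     ] 0.20156436908412317 [0.52281549 0.32783572 0.01      ]
150 321.3 [0.468  0.3357 0.0445]
180 321.55 [0.4923 0.3321 0.0445]
215 321.35 [0.5221 0.3273 0.0445]
240 321.40000000000003 [0.5445 0.3238 0.0445]
(array([ 6.716, 15.279,  2.411]), array([ 2.812, -0.   , -0.005]))
```

{"fn": "arm_command", "kwargs": {
  "plan": [
    [[6.72, 15.29, 2.35, 2.81, 0, 0], [6.72, 15.29, 2.35, 2.81, 0, 0], [6.72, 15.29, 2.35, 2.81, 0, 0], [6.72, 15.29, 2.35, 2.81, 0, 0], [6.72, 15.29, 2.35, 2.81, 0, 0], [6.72, 15.29, 2.35, 2.81, 0, 0], [6.72, 15.29, 2.35, 2.81, 0, 0], [6.72, 15.29, 2.35, 2.81, 0, 0], [6.72, 15.29, 2.35, 2.81, 0, 0], [6.72, 15.29, 2.35, 2.81, 0, 0]]
  ]
}}

```text
time_s: 3.2
position: [0.5207, 0.3306, 0.1373]
tool_rot: [[-0.004, 0.147, 0.989], [-0.001, 0.989, -0.147], [-1.0, -0.001, -0.004]]
ft_force: [-1.0, -0.8, 0.1]
grip_width: 0.0853
```

```bash
python3 - <<'E'
from h import *
s=sensors.observe(); print(s['position'],s['ft_force'],s['wrist_torque']); print(cmd([.523,.3274,.045],Rt(-8.86)))
E
```

```text
[0.52068314 0.33058374 0.13728149] [-0.98107349 -0.75170521  0.11329908] [-3.81051762e-02 -2.83172396e-02  8.23059970e-05]
(array([ 3.691, -0.108,  0.124]), array([ 0.067, -0.036,  0.011]))
```

{"fn": "arm_command", "kwargs": {
  "plan": [
    [[1.2, 0, 0, 0, 0, 0], [2.4, 0, 0, 0, 0, 0], [2.4, 0, 0, 0, 0, 0], [2.4, 0, 0, 0, 0, 0], [2.4, 0, 0, 0, 0, 0], [2.4, 0, 0, 0, 0, 0]]
  ]
}}

```text
time_s: 3.8
position: [0.5245, 0.3259, 0.0813]
tool_rot: [[0.003, 0.154, 0.988], [0.001, 0.988, -0.154], [-1.0, 0.001, 0.002]]
ft_force: [0.2, 0.9, -0.3]
grip_width: 0.0855
```

```bash
python3 - <<'E'
from h import *
s=sensors.observe(); print(s['position'],s['qvel'].round(2)); print(cmd([.523,.3274,.045],Rt(-8.86)))
E
```

```text
[0.52451444 0.32593144 0.08127177] [-0.17  0.32  0.26 -0.03 -0.13  0.01]
(array([ 1.451,  0.047, -0.072]), array([ 0.   ,  0.023, -0.013]))
```

{"fn": "arm_command", "kwargs": {
  "plan": [
    [[0.7, 0.05, -0.07, 0, 0, 0], [1.45, 0.05, -0.07, 0, 0, 0], [1.45, 0.05, -0.07, 0, 0, 0], [1.45, 0.05, -0.07, 0, 0, 0]]
  ]
}}

```text
time_s: 4.2
position: [0.5229, 0.3272, 0.0443]
tool_rot: [[0.001, 0.154, 0.988], [0.0, 0.988, -0.154], [-1.0, 0.0, 0.001]]
ft_force: [0.3, -0.2, 0.3]
grip_width: 0.0853
```

{"fn": "arm_command", "kwargs": {
  "plan": [
    [[0, 0, 0, 0, 0, 0], [0, 0, 0, 0, 0, 0], [0, 0, 0, 0, 0, 0], [0, 0, 0, 0, 0, 0], [0, 0, 0, 0, 0, 0], [0, 0, 0, 0, 0, 0], [0, 0, 0, 0, 0, 0], [0, 0, 0, 0, 0, 0]]
  ],
  "jaw": 1,
  "newtons": 80
}}

```text
time_s: 5.0
position: [0.5227, 0.3272, 0.0437]
tool_rot: [[0.001, 0.154, 0.988], [0.0, 0.988, -0.154], [-1.0, 0.0, 0.001]]
ft_force: [-0.9, 0.4, 4.0]
grip_width: 0.0146
```

```bash
python3 - <<'E'
from h import *
s=sensors.observe(); print(s['position'],s['ft_force'],s['wrist_torque'],s['grip_width'],np.round(s['tool_rot'],4))
E
```

```text
[0.52267722 0.32720961 0.043666  ] [-0.93660958  0.43177032  4.04265633] [-0.03345482  0.09381606  0.01596172] 0.01459927886151663 [[ 6.000e-04  1.542e-01  9.880e-01]
 [ 2.000e-04  9.880e-01 -1.542e-01]
 [-1.000e+00  3.000e-04  6.000e-04]]
```

{"fn": "arm_command", "kwargs": {
  "plan": [
    [[-0.4, 0, 0, 0, 0, 0], [-1.5, 0, 0, 0, 0, 0], [-3, 0, 0, 0, 0, 0], [-5, 0, 0, 0, 0, 0], [-7.1, 0, 0, 0, 0, 0], [-7.1, 0, 0, 0, 0, 0], [-7.1, 0, 0, 0, 0, 0], [-7.1, 0, 0, 0, 0, 0]]
  ]
}}

```text
time_s: 5.8
position: [0.5218, 0.3268, 0.219]
tool_rot: [[-0.004, 0.154, 0.988], [-0.001, 0.988, -0.154], [-1.0, -0.002, -0.003]]
ft_force: [0.9, -0.6, -3.6]
grip_width: 0.0145
```

```bash
python3 - <<'E'
from h import *
s=sensors.observe(); print(s['position'],s['ft_force'],s['wrist_torque'],s['grip_width'],np.round(s['tool_rot'],4)); print(cmd([.5225,-.0865,.22],Rt(20.9)))
E
```

```text
[0.52176072 0.32678754 0.21901399] [ 0.90052333 -0.58003354 -3.57801147] [-0.01080975  0.02030085  0.00302891] 0.014538020069170453 [[-0.0035  0.1543  0.988 ]
 [-0.0014  0.988  -0.1543]
 [-1.     -0.0019 -0.0033]]
(array([ -0.017, -16.329,   2.58 ]), array([-4.962, -0.035,  0.01 ]))
```

{"fn": "arm_command", "kwargs": {
  "plan": [
    [[0, -1, 0.15, -0.3, 0, 0], [0, -2.7, 0.4, -0.8, 0, 0], [0, -4.6, 0.7, -1.4, 0, 0], [0, -6.5, 1.0, -2.0, 0, 0], [0, -8.4, 1.3, -2.6, 0, 0], [0, -10.3, 1.6, -3.2, 0, 0], [0, -12.2, 1.9, -3.8, 0, 0], [0, -14.1, 2.2, -4.4, 0, 0], [0, -15.6, 2.45, -4.8, 0, 0], [0, -16.33, 2.58, -4.96, 0, 0]]
  ]
}}

```text
time_s: 6.8
position: [0.5225, -0.0891, 0.2189]
tool_rot: [[-0.004, -0.355, 0.935], [0.001, 0.935, 0.355], [-1.0, 0.002, -0.003]]
ft_force: [0.2, 0.9, -2.4]
grip_width: 0.0143
```

{"fn": "arm_command", "kwargs": {
  "plan": [
    [[0, 0, 0, 0, 0, 0], [0, 0, 0, 0, 0, 0], [0, 0, 0, 0, 0, 0]]
  ]
}}

```text
time_s: 7.1
position: [0.523, -0.0851, 0.2201]
tool_rot: [[-0.002, -0.357, 0.934], [0.001, 0.934, 0.357], [-1.0, 0.001, -0.001]]
ft_force: [-0.4, -0.9, -2.6]
grip_width: 0.0147
```

```bash
python3 - <<'E'
from h import *
d=snap('top','t2.png');e=snap('scene','s2.png')
s=sensors.observe(); print(s['time_s'],s['position'],s['ft_force'],s['grip_width'],np.round(s['tool_rot'],4)); print(cmd([.5225,-.0865,.156],Rt(20.9)))
def crop(d,p,h,k):
    u,v=map(int,proj(d,p)); print(u-h,v-h); return cv2.resize(d['img'][v-h:v+h,u-h:u+h],(k,k),interpolation=2)
c=(.6163,-.0507,.18)
cv2.imwrite('pics/c3.png',np.hstack([crop(d,c,40,400),crop(e,c,40,400)])[:,:,::-1])
E
```

```text
7.2 [ 0.52319305 -0.08507771  0.22052587] [ 0.47952569 -0.0440872  -3.638152  ] 0.014542561717304262 [[-7.000e-04 -3.578e-01  9.338e-01]
 [ 4.000e-04  9.338e-01  3.578e-01]
 [-1.000e+00  6.000e-04 -5.000e-04]]
(array([ 2.581, -0.045, -0.045]), array([ 0.011, -0.005, -0.006]))
345 170
229 168
```

View pics/c3.png

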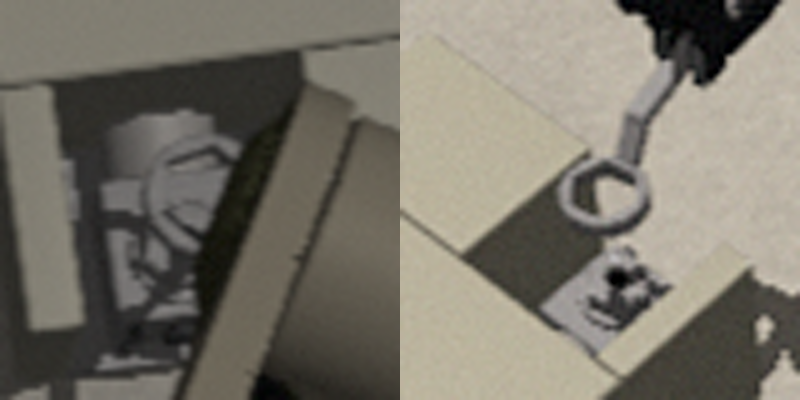

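The crops show the ring hanging level over the bay. In the scene crop its hole is at about (605,193), and the plug sits below it at (619,276).

```bash
python3 - <<'E'
from h import *
e=dict(np.load('pics/s2.npz'))
print(ray(e,(204.5)/5+229-.4,(190)/5+168-.4,.1938),ray(e,(219)/5+229-.4,(275)/5+168-.4,.107))
s=sensors.observe(); R=np.array(s['tool_rot']); print(s['position']+.1004*R[:,2])
E
```

```text
[ 0.61728343 -0.04939019  0.1938    ] [ 0.61420865 -0.05199257  0.107     ]
[ 0.61694517 -0.04915143  0.22047633]
```

{"fn": "arm_command", "kwargs": {
  "plan": [
    [[0.7, -0.04, -0.04, 0, 0, 0], [1.5, -0.04, -0.04, 0, 0, 0], [2.2, -0.04, -0.04, 0, 0, 0], [2.58, -0.04, -0.04, 0, 0, 0], [2.58, -0.04, -0.04, 0, 0, 0], [2.58, -0.04, -0.04, 0, 0, 0], [2.58, -0.04, -0.04, 0, 0, 0]]
  ]
}}

```text
time_s: 7.9
position: [0.5232, -0.0875, 0.1573]
tool_rot: [[0.002, -0.357, 0.934], [-0.001, 0.934, 0.357], [-1.0, -0.001, 0.001]]
ft_force: [-0.4, 0.3, -2.7]
grip_width: 0.0145
```

```bash
python3 - <<'E'
from h import *
s=sensors.observe(); print(s['time_s'],s['position'],s['ft_force'],s['wrist_torque'],s['qvel'].round(1)); print(cmd([.5225,-.0865,.156],Rt(20.9)))
d=snap('wrist','w3.png');e=snap('scene','s3.png')
def crop(d,p,h,k):
    u,v=map(int,proj(d,p)); print(u-h,v-h); return cv2.resize(d['img'][v-h:v+h,u-h:u+h],(k,k),interpolation=2)
c=(.6163,-.0507,.12)
cv2.imwrite('pics/c4.png',np.hstack([cv2.resize(d['img'],(400,400)),crop(e,c,30,400)])[:,:,::-1])
E
```

```text
7.9 [ 0.5231692  -0.08748767  0.15725314] [-0.4395313   0.30918158 -2.7232928 ] [-0.01132727 -0.01466101  0.00970448] [-0.1 -0.   0.3 -0.  -0.1 -0.1]
(array([ 0.05 ,  0.047, -0.011]), array([0.001, 0.013, 0.012]))
241 190
```

View pics/c4.png

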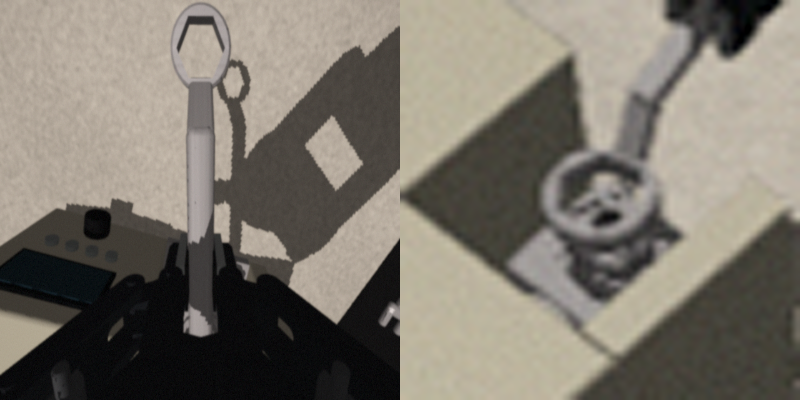

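The ring is just above the cap in the scene crop and level, and both the ring and the cap agree across views within about 1 mm. Now lowering by feel.

{"fn": "arm_command", "kwargs": {
  "plan": [
    [[0.25, 0.03, -0.01, 0, 0, 0], [0.4, 0.03, -0.01, 0, 0, 0], [0.5, 0.03, -0.01, 0, 0, 0], [0.55, 0.03, -0.01, 0, 0, 0], [0.6, 0.03, -0.01, 0, 0, 0], [0.65, 0.03, -0.01, 0, 0, 0], [0.65, 0.03, -0.01, 0, 0, 0], [0.65, 0.03, -0.01, 0, 0, 0]]
  ]
}}

```text
time_s: 8.8
position: [0.5222, -0.0869, 0.1401]
tool_rot: [[0.0, -0.357, 0.934], [-0.0, 0.934, 0.357], [-1.0, -0.0, 0.0]]
ft_force: [-0.2, 0.3, -3.2]
grip_width: 0.0144
```

```bash
cat >> h.py <<'E'
def st(cap=(.6163,-.0507),L=.1004,target=None):
    s=sensors.observe(); R=np.array(s['tool_rot']); p=s['position']+L*R[:,2]
    y=np.degrees(np.arctan2(R[1,2],R[0,2])); print('t',s['time_s'],'ring',p.round(4),'under',round(s['position'][2]-.0407,4),'yaw rel',round(y-7.9,2))
    F=np.array(s['ft_force']); print('F tool radial(z) %.1f  jaw(y) %.1f  up %.1f'%(F@R[:,2],F@R[:,1],F[2]),'trq',np.round(s['wrist_torque'],2),'tilt',np.round(R[2,1:],3))
    print('ring-cap in tool y,z mm',((R.T@(p-np.array([*cap,0])))*1000).round(1)[1:])
E
python3 -c "
from h import *
st()"
```

```text
t 8.8 ring [ 0.616  -0.0511  0.1402] under 0.0994 yaw rel 12.99
F tool radial(z) -0.1  jaw(y) 0.4  up -3.2 trq [-0.03 -0.01  0.01] tilt [-0.  0.]
ring-cap in tool y,z mm [-0.3 -0.4]
```

{"fn": "arm_command", "kwargs": {
  "plan": [
    [[0.1, 0, 0, 0, 0, 0], [0.2, 0, 0, 0, 0, 0], [0.28, 0, 0, 0, 0, 0], [0.34, 0, 0, 0, 0, 0], [0.36, 0, 0, 0, 0, 0], [0.36, 0, 0, 0, 0, 0], [0.36, 0, 0, 0, 0, 0]]
  ]
}}

```text
time_s: 9.5
position: [0.5222, -0.0869, 0.1311]
tool_rot: [[0.0, -0.357, 0.934], [-0.0, 0.934, 0.357], [-1.0, -0.0, 0.0]]
ft_force: [-0.3, -1.4, -2.6]
grip_width: 0.0144
```

```bash
python3 -c "
from h import *
st()"
```

```text
t 9.5 ring [ 0.616  -0.0511  0.1311] under 0.0904 yaw rel 12.99
F tool radial(z) -0.8  jaw(y) -1.2  up -2.6 trq [ 0.01 -0.    0.03] tilt [-0.  0.]
ring-cap in tool y,z mm [-0.3 -0.4]
```

Seated: the underside is at about 0.0904 with no side load. First short arc as a test.

{"fn": "arm_command", "kwargs": {
  "plan": [
    [[0, 0.21, 0.006, 0.5, 0, 0], [0, 0.42, 0.022, 1.0, 0, 0], [0, 0.628, 0.049, 1.5, 0, 0], [0, 0.835, 0.088, 2.0, 0, 0], [0, 1.039, 0.137, 2.5, 0, 0], [0, 1.039, 0.137, 2.5, 0, 0], [0, 1.039, 0.137, 2.5, 0, 0]]
  ]
}}

```text
time_s: 10.2
position: [0.5159, -0.0614, 0.131]
tool_rot: [[-0.001, -0.104, 0.995], [0.0, 0.995, 0.104], [-1.0, 0.0, -0.001]]
ft_force: [-2.3, -0.2, -1.8]
grip_width: 0.0143
```

```bash
python3 -c "
from h import *
st()"
```

```text
t 10.2 ring [ 0.6157 -0.0509  0.131 ] under 0.0903 yaw rel -1.92
F tool radial(z) -2.3  jaw(y) 0.1  up -1.8 trq [0.03 0.4  0.02] tilt [ 0.    -0.001]
ring-cap in tool y,z mm [-0.1 -0.7]
```

{"fn": "arm_command", "kwargs": {
  "plan": [
    [[0, 0.35, 0.015, 0.833, 0, 0], [0, 0.697, 0.061, 1.667, 0, 0], [0, 1.039, 0.137, 2.5, 0, 0], [0, 1.373, 0.242, 3.333, 0, 0], [0, 1.697, 0.376, 4.167, 0, 0]]
  ]
}}

```text
time_s: 10.7
position: [0.5207, -0.0181, 0.131]
tool_rot: [[-0.001, 0.33, 0.944], [0.0, 0.944, -0.33], [-1.0, -0.0, -0.001]]
ft_force: [-2.2, -0.1, -1.3]
grip_width: 0.0146
```

```bash
python3 -c "
from h import *
st()"
```

```text
t 10.7 ring [ 0.6155 -0.0512  0.1309] under 0.0903 yaw rel -27.14
F tool radial(z) -2.0  jaw(y) -0.8  up -1.3 trq [-0.13  0.38  0.17] tilt [-0.    -0.001]
ring-cap in tool y,z mm [-0.7 -0.7]
```

{"fn": "arm_command", "kwargs": {
  "plan": [
    [[0, 0.35, 0.015, 0.833, 0, 0], [0, 0.628, 0.049, 1.5, 0, 0], [0, 0.835, 0.088, 2.0, 0, 0], [0, 0.835, 0.088, 2.0, 0, 0], [0, 0.835, 0.088, 2.0, 0, 0]]
  ]
}}

```text
time_s: 11.2
position: [0.5296, 0.0009, 0.131]
tool_rot: [[-0.001, 0.515, 0.857], [0.001, 0.857, -0.515], [-1.0, 0.0, -0.001]]
ft_force: [-3.9, 3.4, -0.4]
grip_width: 0.0146
```

```bash
python3 -c "
from h import *
st()"
```

```text
t 11.2 ring [ 0.6157 -0.0508  0.1308] under 0.0903 yaw rel -38.9
F tool radial(z) -5.1  jaw(y) 1.0  up -0.4 trq [ 0.4   0.66 -0.02] tilt [ 0.    -0.001]
ring-cap in tool y,z mm [-0.4 -0.7]
```

{"fn": "arm_command", "kwargs": {
  "plan": [
    [[0, -0.21, -0.01, -0.5, 0, 0], [0, -0.21, -0.01, -0.5, 0, 0], [-0.4, -0.21, -0.01, -0.5, 0, 0], [-0.9, -0.21, -0.01, -0.5, 0, 0], [-0.9, -0.21, -0.01, -0.5, 0, 0], [-0.9, -0.21, -0.01, -0.5, 0, 0]]
  ]
}}

```text
time_s: 11.8
position: [0.5274, -0.0036, 0.1539]
tool_rot: [[0.001, 0.471, 0.882], [-0.0, 0.882, -0.471], [-1.0, 0.0, 0.001]]
ft_force: [-0.4, -0.0, -2.9]
grip_width: 0.0145
```

```bash
python3 -c "
from h import *
st()
R0=Rt(7.9-35.9)
for a in range(-29,24,7):
    R=Rt(7.9+a) if a<20 else Rt(7.9+23)
print(sensors.observe()['position'])
for a in (-28.5,-21,-13.5,-6,1.5,9,16.5,23):
    print(a,cmd(np.array([.6156,-.0508,.1535])-.1004*Rt(7.9+a)[:,2],Rt(7.9+a)))
"
```

```text
t 11.8 ring [ 0.6159 -0.051   0.154 ] under 0.1132 yaw rel -36.03
F tool radial(z) -0.3  jaw(y) -0.2  up -2.9 trq [-0.   -0.01 -0.07] tilt [0.    0.001]
ring-cap in tool y,z mm [-0.4  0. ]
[ 0.52740239 -0.0036496   0.15387754]
-28.5 (array([ 0.015, -0.526,  0.019]), array([-1.255,  0.012, -0.002]))
-21 (array([ 0.015, -1.041,  0.122]), array([-2.505e+00,  1.200e-02, -1.000e-03]))
-13.5 (array([ 0.015, -1.539,  0.291]), array([-3.755,  0.012, -0.   ]))
-6 (array([ 0.015, -2.01 ,  0.523]), array([-5.005,  0.012,  0.   ]))
1.5 (array([ 0.015, -2.446,  0.816]), array([-6.255e+00,  1.200e-02,  1.000e-03]))
9 (array([ 0.016, -2.841,  1.162]), array([-7.505e+00,  1.200e-02,  2.000e-03]))
16.5 (array([ 0.016, -3.187,  1.557]), array([-8.755e+00,  1.200e-02,  3.000e-03]))
23 (array([ 0.016, -3.443,  1.934]), array([-9.838e+00,  1.200e-02,  3.000e-03]))
```

{"fn": "arm_command", "kwargs": {
  "plan": [
    [[0, -0.526, 0.019, -1.255, 0, 0], [0, -1.041, 0.122, -2.505, 0, 0], [0, -1.539, 0.291, -3.755, 0, 0], [0, -2.01, 0.523, -5.005, 0, 0], [0, -2.446, 0.816, -6.255, 0, 0], [0, -2.841, 1.162, -7.505, 0, 0], [0, -3.187, 1.557, -8.755, 0, 0], [0, -3.443, 1.934, -9.84, 0, 0], [0, -3.443, 1.934, -9.84, 0, 0], [0, -3.443, 1.934, -9.84, 0, 0]]
  ]
}}

```text
time_s: 12.8
position: [0.5289, -0.102, 0.1531]
tool_rot: [[-0.001, -0.511, 0.86], [0.001, 0.86, 0.511], [-1.0, 0.001, -0.0]]
ft_force: [0.1, 0.0, -2.6]
grip_width: 0.0148
```

{"fn": "arm_command", "kwargs": {
  "plan": [
    [[0, 0, 0, 0, 0, 0], [0.2, 0, 0, 0, 0, 0], [0.35, 0, 0, 0, 0, 0], [0.42, 0, 0, 0, 0, 0], [0.5, 0, 0, 0, 0, 0], [0.5, 0, 0, 0, 0, 0], [0.5, 0, 0, 0, 0, 0]]
  ]
}}

```text
time_s: 13.5
position: [0.5293, -0.1023, 0.141]
tool_rot: [[0.0, -0.514, 0.858], [-0.0, 0.858, 0.514], [-1.0, -0.0, 0.0]]
ft_force: [0.0, -0.1, -2.6]
grip_width: 0.0146
```

```bash
python3 -c "
from h import *
st()"
```

```text
t 13.5 ring [ 0.6154 -0.0507  0.141 ] under 0.1003 yaw rel 23.02
F tool radial(z) -0.1  jaw(y) -0.1  up -2.6 trq [-0.06 -0.07 -0.04] tilt [-0.  0.]
ring-cap in tool y,z mm [ 0.4 -0.8]
```

{"fn": "arm_command", "kwargs": {
  "plan": [
    [[0.1, 0, 0, 0, 0, 0], [0.2, 0, 0, 0, 0, 0], [0.3, 0, 0, 0, 0, 0], [0.37, 0, 0, 0, 0, 0], [0.4, 0, 0, 0, 0, 0], [0.4, 0, 0, 0, 0, 0], [0.4, 0, 0, 0, 0, 0]]
  ]
}}

```text
time_s: 14.2
position: [0.5293, -0.1023, 0.1311]
tool_rot: [[0.0, -0.514, 0.858], [-0.0, 0.858, 0.514], [-1.0, -0.0, 0.0]]
ft_force: [1.3, -0.1, -2.7]
grip_width: 0.0145
```

```bash
python3 -c "
from h import *
st()"
```

```text
t 14.2 ring [ 0.6154 -0.0507  0.1311] under 0.0904 yaw rel 23.03
F tool radial(z) 1.1  jaw(y) -0.8  up -2.7 trq [-0.05 -0.13 -0.07] tilt [-0.  0.]
ring-cap in tool y,z mm [ 0.4 -0.7]
```

{"fn": "arm_command", "kwargs": {
  "plan": [
    [[0, 0.35, 0.015, 0.833, 0, 0], [0, 0.697, 0.061, 1.667, 0, 0], [0, 1.039, 0.137, 2.5, 0, 0], [0, 1.373, 0.242, 3.333, 0, 0], [0, 1.697, 0.376, 4.167, 0, 0], [0, 2.008, 0.538, 5.0, 0, 0], [0, 2.304, 0.726, 5.833, 0, 0], [0, 2.581, 0.94, 6.667, 0, 0], [0, 2.581, 0.94, 6.667, 0, 0]]
  ]
}}

```text
time_s: 15.1
position: [0.5165, -0.0345, 0.1312]
tool_rot: [[0.001, 0.158, 0.987], [-0.0, 0.987, -0.158], [-1.0, -0.0, 0.001]]
ft_force: [2.2, -1.5, -3.5]
grip_width: 0.0143
```

```bash
python3 -c "
from h import *
st()"
```

```text
t 15.1 ring [ 0.6156 -0.0503  0.1313] under 0.0905 yaw rel -16.97
F tool radial(z) 2.4  jaw(y) -1.2  up -3.5 trq [-0.29 -0.2  -0.11] tilt [-0.     0.001]
ring-cap in tool y,z mm [ 0.2 -0.6]
```

{"fn": "arm_command", "kwargs": {
  "plan": [
    [[0, 0.14, 0.002, 0.333, 0, 0], [0, 0.28, 0.01, 0.667, 0, 0], [0, 0.42, 0.022, 1.0, 0, 0], [0, 0.559, 0.039, 1.333, 0, 0], [0, 0.697, 0.061, 1.667, 0, 0], [0, 0.697, 0.061, 1.667, 0, 0], [0, 0.697, 0.061, 1.667, 0, 0]]
  ]
}}

```text
time_s: 15.8
position: [0.5205, -0.0182, 0.1311]
tool_rot: [[0.0, 0.325, 0.946], [-0.0, 0.946, -0.325], [-1.0, 0.0, 0.0]]
ft_force: [1.5, -0.8, -3.3]
grip_width: 0.0144
```

```bash
python3 -c "
from h import *
st()"
```

```text
t 15.8 ring [ 0.6155 -0.0508  0.1312] under 0.0904 yaw rel -26.85
F tool radial(z) 1.7  jaw(y) -0.3  up -3.3 trq [-0.14 -0.25  0.09] tilt [0. 0.]
ring-cap in tool y,z mm [-0.3 -0.7]
```

{"fn": "arm_command", "kwargs": {
  "plan": [
    [[0, 0.07, 0.001, 0.167, 0, 0], [0, 0.14, 0.002, 0.333, 0, 0], [0, 0.21, 0.006, 0.5, 0, 0], [0, 0.21, 0.006, 0.5, 0, 0]]
  ]
}}

```text
time_s: 16.2
position: [0.5225, -0.0129, 0.1311]
tool_rot: [[0.0, 0.376, 0.927], [-0.0, 0.927, -0.376], [-1.0, -0.0, 0.0]]
ft_force: [2.2, -3.0, -3.2]
grip_width: 0.0147
```

```bash
python3 -c "
from h import *
st()"
```

```text
t 16.2 ring [ 0.6155 -0.0507  0.1311] under 0.0904 yaw rel -30.0
F tool radial(z) 3.2  jaw(y) -1.9  up -3.2 trq [-0.54 -0.2  -0.04] tilt [-0.  0.]
ring-cap in tool y,z mm [-0.3 -0.7]
```

{"fn": "arm_command", "kwargs": {
  "plan": [
    [[0, 0.07, 0.001, 0.167, 0, 0], [0, 0.14, 0.002, 0.333, 0, 0], [0, 0.14, 0.002, 0.333, 0, 0]]
  ]
}}

```text
time_s: 16.5
position: [0.5238, -0.0096, 0.1311]
tool_rot: [[0.0, 0.408, 0.913], [-0.0, 0.913, -0.408], [-1.0, -0.0, 0.0]]
ft_force: [2.2, -2.6, -2.9]
grip_width: 0.0146
```

```bash
python3 -c "
from h import *
st()"
```

```text
t 16.5 ring [ 0.6155 -0.0507  0.1311] under 0.0904 yaw rel -32.01
F tool radial(z) 3.0  jaw(y) -1.5  up -2.9 trq [-0.52 -0.31 -0.03] tilt [-0.  0.]
ring-cap in tool y,z mm [-0.3 -0.7]
```

{"fn": "arm_command", "kwargs": {
  "plan": [
    [[0, 0.07, 0.001, 0.167, 0, 0], [0, 0.105, 0.002, 0.25, 0, 0], [0, 0.105, 0.002, 0.25, 0, 0]]
  ]
}}

```text
time_s: 16.8
position: [0.5249, -0.0073, 0.1311]
tool_rot: [[0.0, 0.432, 0.902], [-0.0, 0.902, -0.432], [-1.0, -0.0, 0.0]]
ft_force: [2.9, -3.9, -5.5]
grip_width: 0.0148
```

```bash
python3 -c "
from h import *
st()"
```

```text
t 16.8 ring [ 0.6155 -0.0507  0.1311] under 0.0904 yaw rel -33.49
F tool radial(z) 4.3  jaw(y) -2.3  up -5.5 trq [-0.57 -0.35  0.04] tilt [-0.  0.]
ring-cap in tool y,z mm [-0.4 -0.7]
```

{"fn": "arm_command", "kwargs": {
  "plan": [
    [[0, 0.035, 0, 0.083, 0, 0], [0, 0.07, 0.001, 0.167, 0, 0], [0, 0.07, 0.001, 0.167, 0, 0]]
  ]
}}

```text
time_s: 17.1
position: [0.5257, -0.0058, 0.1311]
tool_rot: [[0.0, 0.448, 0.894], [-0.0, 0.894, -0.448], [-1.0, -0.0, 0.0]]
ft_force: [1.9, -2.9, -2.9]
grip_width: 0.0144
```

```bash
python3 -c "
from h import *
st()"
```

```text
t 17.1 ring [ 0.6154 -0.0507  0.1311] under 0.0904 yaw rel -34.5
F tool radial(z) 3.0  jaw(y) -1.7  up -2.9 trq [-0.6  -0.36 -0.03] tilt [-0.  0.]
ring-cap in tool y,z mm [-0.4 -0.8]
```

{"fn": "arm_command", "kwargs": {
  "plan": [
    [[0, 0.035, 0, 0.083, 0, 0], [0, 0.07, 0.001, 0.167, 0, 0], [0, 0.07, 0.001, 0.167, 0, 0]]
  ]
}}

```text
time_s: 17.4
position: [0.5265, -0.0042, 0.1311]
tool_rot: [[0.0, 0.463, 0.886], [-0.0, 0.886, -0.463], [-1.0, 0.0, 0.0]]
ft_force: [3.2, -3.0, -3.9]
grip_width: 0.0145
```

```bash
python3 -c "
from h import *
st()"
```

```text
t 17.4 ring [ 0.6154 -0.0507  0.1311] under 0.0904 yaw rel -35.5
F tool radial(z) 4.3  jaw(y) -1.2  up -3.9 trq [-0.66 -0.44  0.05] tilt [0. 0.]
ring-cap in tool y,z mm [-0.4 -0.8]
```

{"fn": "arm_command", "kwargs": {
  "plan": [
    [[0, 0.035, 0, 0.083, 0, 0], [0, 0.07, 0.001, 0.167, 0, 0], [0, 0.07, 0.001, 0.167, 0, 0]]
  ]
}}

```text
time_s: 17.7
position: [0.5271, -0.0029, 0.131]
tool_rot: [[-0.0, 0.479, 0.878], [-0.001, 0.878, -0.479], [-1.0, -0.001, -0.0]]
ft_force: [2.2, -5.2, -3.2]
grip_width: 0.0145
```

```bash
python3 -c "
from h import *
st()"
```

```text
t 17.7 ring [ 0.6153 -0.051   0.131 ] under 0.0903 yaw rel -36.49
F tool radial(z) 4.4  jaw(y) -3.5  up -3.2 trq [-0.92 -0.28  0.17] tilt [-0.001 -0.   ]
ring-cap in tool y,z mm [-0.8 -0.8]
```

{"fn": "arm_command", "kwargs": {
  "plan": [
    [[0, 0.025, 0, 0.06, 0, 0], [0, 0.05, 0, 0.12, 0, 0], [0, 0.05, 0, 0.12, 0, 0]]
  ]
}}

```text
time_s: 18.0
position: [0.5276, -0.0021, 0.131]
tool_rot: [[-0.001, 0.489, 0.872], [-0.001, 0.872, -0.489], [-1.0, -0.002, -0.0]]
ft_force: [0.9, -7.9, -3.0]
grip_width: 0.0144
```

```bash
python3 -c "
from h import *
st()"
```

```text
t 18.0 ring [ 0.6151 -0.0512  0.131 ] under 0.0903 yaw rel -37.19
F tool radial(z) 4.6  jaw(y) -6.5  up -3.0 trq [-1.18 -0.15  0.32] tilt [-0.002 -0.   ]
ring-cap in tool y,z mm [-1.2 -0.8]
```

{"fn": "arm_command", "kwargs": {
  "plan": [
    [[0, 0, 0, 0, 0, 0], [0, 0, 0, 0, 0, 0]]
  ]
}}

```text
time_s: 18.2
position: [0.5276, -0.0021, 0.131]
tool_rot: [[-0.001, 0.489, 0.872], [-0.001, 0.872, -0.489], [-1.0, -0.001, -0.0]]
ft_force: [0.8, -7.4, -3.2]
grip_width: 0.0143
```

```bash
python3 -c "
from h import *
st()"
```

```text
t 18.2 ring [ 0.6151 -0.0512  0.131 ] under 0.0903 yaw rel -37.19
F tool radial(z) 4.3  jaw(y) -6.1  up -3.2 trq [-1.22 -0.16  0.3 ] tilt [-0.001 -0.   ]
ring-cap in tool y,z mm [-1.2 -0.8]
```

Solid: jaw force rose from 3.5 N to 6.3 N in under 1°, and the axis torque is about 0.9 N m, steady. Back off and lift out.

{"fn": "arm_command", "kwargs": {
  "plan": [
    [[0, -0.14, 0, -0.33, 0, 0], [0, -0.3, 0.01, -0.7, 0, 0], [0, -0.3, 0.01, -0.7, 0, 0], [-0.4, -0.3, 0.01, -0.7, 0, 0], [-0.9, -0.3, 0.01, -0.7, 0, 0], [-1.8, -0.3, 0.01, -0.7, 0, 0], [-3.6, -0.3, 0.01, -0.7, 0, 0], [-3.6, -0.3, 0.01, -0.7, 0, 0], [-3.6, -0.3, 0.01, -0.7, 0, 0]]
  ]
}}

```text
time_s: 19.1
position: [0.524, -0.0077, 0.2214]
tool_rot: [[0.0, 0.425, 0.905], [0.001, 0.905, -0.425], [-1.0, 0.001, -0.0]]
ft_force: [-0.2, -0.2, -3.9]
grip_width: 0.0148
```

```bash
python3 -c "
from h import *
st()
p=sensors.observe()['position']
d=snap('top','t5.png'); print(proj(d,(.6163,-.0507,.106)))
print(cmd([.523,.3274,.221],Rt(-8.86)))"
```

```text
t 19.1 ring [ 0.6148 -0.0503  0.2213] under 0.1807 yaw rel -33.03
F tool radial(z) -0.1  jaw(y) -0.3  up -3.9 trq [ 0.    0.07 -0.06] tilt [ 0.001 -0.   ]
ring-cap in tool y,z mm [-0.1 -1.5]
(np.float64(382.13203532521385), np.float64(218.2711315972827))
(array([-0.017, 12.126, -5.712]), array([-2.711, -0.023, -0.003]))
```

```bash
python3 -c "
from h import *
print(cmd([.506,.028,.307],Rt(7.9)))"
```

```text
(array([-3.468,  0.994, -1.252]), array([-5.504, -0.023, -0.006]))
```

{"fn": "arm_command", "kwargs": {
  "plan": [
    [[-0.9, 0.25, -0.3, -1.2, 0, 0], [-1.9, 0.5, -0.6, -2.5, 0, 0], [-2.9, 0.8, -0.9, -3.8, 0, 0], [-3.47, 0.99, -1.25, -5.0, 0, 0], [-3.47, 0.99, -1.25, -5.5, 0, 0], [-3.47, 0.99, -1.25, -5.5, 0, 0], [-3.47, 0.99, -1.25, -5.5, 0, 0]]
  ]
}}

```text
time_s: 19.85
position: [0.5062, 0.0275, 0.3064]
tool_rot: [[-0.003, -0.136, 0.991], [0.001, 0.991, 0.136], [-1.0, 0.001, -0.003]]
ft_force: [-1.5, 0.5, -2.9]
grip_width: 0.0146
```

```bash
python3 - <<'E'
from h import *
d=snap('wrist','w6.png'); u,v=map(int,proj(d,(.6163,-.0507,.104))); print(u,v,u-60,v-60)
c=d['img'][v-60:v+60,u-60:u+60]; cv2.imwrite('pics/c6.png',cv2.resize(c,(600,600),interpolation=2)[:,:,::-1])
s=sensors.observe();print(s['time_s'],s['position'],s['grip_width']); print(cmd([.523,.3274,.221],Rt(-8.86)))
E
```

```text
230 306 170 246
19.9 [0.50631591 0.02741067 0.30658996] 0.01433777975761606
(array([ 3.429, 11.795,  2.299]), array([ 2.777, -0.026, -0.005]))
```

View pics/c6.png

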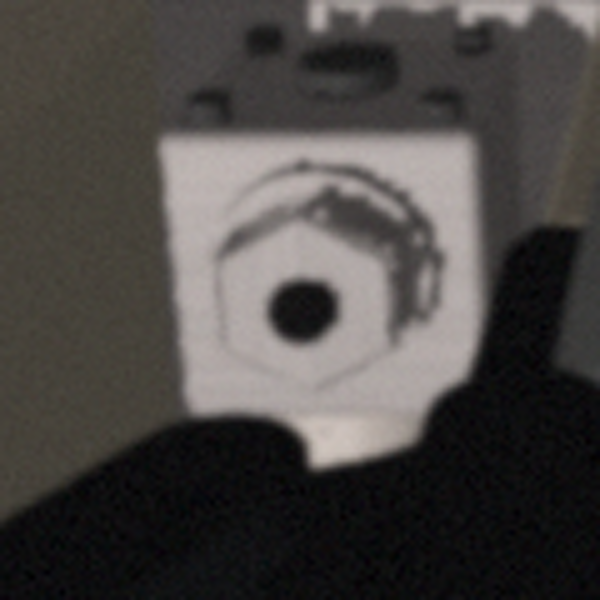

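The hexagon now has vertices pointing fore and aft, at about crop (305,215) and (315,388). That is the orientation expected at the stop (119.7°). Now I return the spanner to where it lay.

{"fn": "arm_command", "kwargs": {
  "plan": [
    [[0, 1.5, 0.3, 0.3, 0, 0], [0.5, 3.3, 0.6, 0.8, 0, 0], [1, 5.2, 1.0, 1.3, 0, 0], [1.7, 7.1, 1.4, 1.8, 0, 0], [2.4, 9, 1.8, 2.2, 0, 0], [3, 10.8, 2.1, 2.6, 0, 0], [3.43, 11.8, 2.3, 2.78, 0, 0], [3.43, 11.8, 2.3, 2.78, 0, 0], [3.43, 11.8, 2.3, 2.78, 0, 0], [3.43, 11.8, 2.3, 2.78, 0, 0]]
  ]
}}

```text
time_s: 20.9
position: [0.5233, 0.3266, 0.2222]
tool_rot: [[0.0, 0.154, 0.988], [-0.0, 0.988, -0.154], [-1.0, -0.0, 0.0]]
ft_force: [-0.3, -1.0, -2.7]
grip_width: 0.0146
```

{"fn": "arm_command", "kwargs": {
  "plan": [
    [[1, 0, 0, 0, 0, 0], [2.2, 0, 0, 0, 0, 0], [3.5, 0, 0, 0, 0, 0], [4.7, 0, 0, 0, 0, 0], [5.5, 0, 0, 0, 0, 0], [6, 0, 0, 0, 0, 0], [6, 0, 0, 0, 0, 0], [6, 0, 0, 0, 0, 0], [6, 0, 0, 0, 0, 0]]
  ]
}}

```text
time_s: 21.8
position: [0.5237, 0.3276, 0.0736]
tool_rot: [[0.002, 0.153, 0.988], [0.001, 0.988, -0.153], [-1.0, 0.001, 0.002]]
ft_force: [-0.1, 0.2, -2.8]
grip_width: 0.0148
```

```bash
python3 - <<'E'
from h import *
s=sensors.observe();print(s['time_s'],s['position'],s['ft_force'],s['grip_width']); print(cmd([.523,.3274,.0437],Rt(-8.86)))
E
```

```text
21.8 [0.52370183 0.32756685 0.07356124] [-0.12701568  0.23290172 -2.84085905] 0.014795127438275314
(array([ 1.194, -0.012, -0.029]), array([ 0.01 ,  0.022, -0.013]))
```

{"fn": "arm_command", "kwargs": {
  "plan": [
    [[0.3, 0, 0, 0, 0, 0], [0.6, 0, 0, 0, 0, 0], [0.8, 0, 0, 0, 0, 0], [0.95, 0, 0, 0, 0, 0], [1.05, 0, 0, 0, 0, 0], [1.12, 0, 0, 0, 0, 0], [1.18, 0, 0, 0, 0, 0], [1.2, 0, 0, 0, 0, 0], [1.2, 0, 0, 0, 0, 0]]
  ]
}}

```text
time_s: 22.7
position: [0.523, 0.3276, 0.0436]
tool_rot: [[0.001, 0.152, 0.988], [0.0, 0.988, -0.152], [-1.0, 0.0, 0.001]]
ft_force: [-4.7, -2.2, 9.2]
grip_width: 0.0149
```

```bash
python3 - <<'E'
from h import *
s=sensors.observe();print(s['time_s'],s['position'],s['ft_force'],s['wrist_torque'],s['grip_width'])
E
```

```text
22.7 [0.52300829 0.32764701 0.04363487] [-4.65726803 -2.22722734  9.22092562] [-0.33844059  0.69745351 -0.08192247] 0.01490989520652742
```

{"fn": "arm_command", "kwargs": {
  "plan": [
    [[-0.01, 0, 0, 0, 0, 0], [-0.01, 0, 0, 0, 0, 0], [-0.01, 0, 0, 0, 0, 0], [-0.01, 0, 0, 0, 0, 0], [-0.01, 0, 0, 0, 0, 0], [-0.01, 0, 0, 0, 0, 0]]
  ],
  "jaw": 0
}}

```text
time_s: 23.3
position: [0.523, 0.3275, 0.0422]
tool_rot: [[-0.0, 0.153, 0.988], [-0.0, 0.988, -0.153], [-1.0, -0.0, -0.0]]
ft_force: [0.3, -0.4, -0.1]
grip_width: 0.0853
```

{"fn": "arm_command", "kwargs": {
  "plan": [
    [[-0.8, 0, 0, 0, 0, 0], [-2, 0, 0, 0, 0, 0], [-4, 0, 0, 0, 0, 0], [-6, 0, 0, 0, 0, 0], [-7.5, 0, 0, 0, 0, 0], [-7.5, 0, 0, 0, 0, 0], [-7.5, 0, 0, 0, 0, 0]]
  ]
}}

```text
time_s: 24.0
position: [0.5229, 0.3275, 0.23]
tool_rot: [[0.001, 0.153, 0.988], [0.0, 0.988, -0.153], [-1.0, 0.0, 0.001]]
ft_force: [-0.4, 0.6, 0.3]
grip_width: 0.0851
```

```bash
python3 - <<'E'
from h import *
d=snap('wrist','w7.png'); s=sensors.observe();print(s['time_s'],s['position'],s['ft_force'],s['grip_width'])
E
```

```text
24.05 [0.52254083 0.32733254 0.22871969] [ 0.02405762 -0.36436247 -0.60731201] 0.08560030811519417
```

View pics/w7.png

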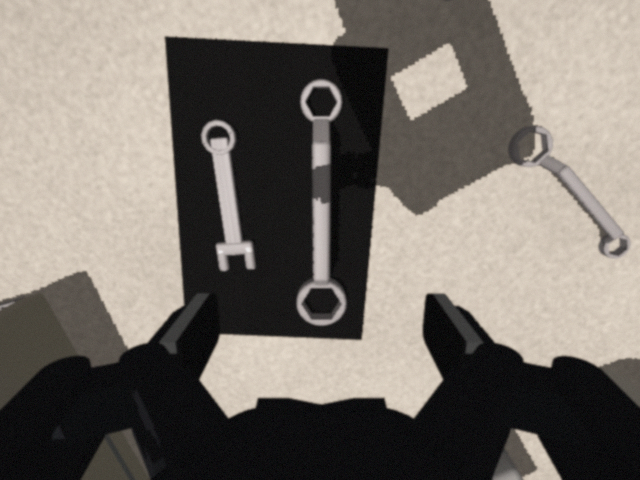

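The spanner lies flat on the mat again, with its rings at (321,301) and (321,101). The small wrench hasn't moved and the gripper is clear. I'm handing in.

```bash
python3 -c "
from h import *
print(workorder.close_job())"
```

```text
the job is handed in; nothing more can be done
None
```

I tightened the outlet valve cap with the big ring spanner, laid the spanner back on the mat and handed the job in at about 24 s. The hand-in reports no verdict, so the results below are from my own checks.

- **Tightening:** It took two reseated strokes, each with the ring's underside at about 90 mm, fully down on the skirt. The cap came up solid with about 6 N at mid-handle. That is roughly 0.9 N m about the cap's axis, so firm and well under the 2 N m limit.
- **Cap position:** A close wrist picture afterwards showed the hexagon turned to the position expected at its stop, read by eye to about 3°. The tool yaw at the stop read −37° relative to the pump, where about −34° was expected. I put this down to give in the grip and error in the pump's measured angle.
- **Spanner and surroundings:** The last wrist picture shows the spanner flat on the mat where it first lay, the small wrench in place, and the gripper open and clear. I did not look at the bottle and beaker again; the arm never went near them.

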